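# Lock the wreath holder's pin with its spring clip

## Robot

A 7-joint arm with a two-finger parallel gripper is mounted at the origin on the work surface. World frame = base frame: x ahead of the robot, y to its left, z up, the work surface at z = 0. Lengths are in m, angles in rad, forces in N, time in s.
With the tool pointing down it reaches from about 0.425 to 0.925 m from the base axis. Payload 6.8 kg.
Tool frame: the origin (TCP) lies midway between the tips of the shut fingers; the grasp point (between the pads) lies r.grip_point_offset behind it (r.grip_point_offset is the distance from the TCP to the grasp point, in m); z points along the fingers, y is the direction in which the jaws open and shut (so a half turn about z gives the same grasp; the last joint's range is limited). The gripper opens to 85 mm and grips with 20 to 120 N. Pads are 22 mm wide; open, the fingers measure 114 mm over their backs; the gripper's body (76 mm by 85 mm) begins 54 mm behind the grasp point. The pads swing forward as they close: fully open they stand 13 mm farther back than shut.
Start: joints at [1.2, 0.477, 0.022, 1.555, -0.011, 1.109, -0.083], TCP at [0.175, -0.652, 0.231] pointing down, gripper open.
Joint ranges: [-2.96, 2.96], [-0.34, 2.1], [-1.41, 1.46], [0.24, 2.44], [-1.37, 4.51], [0.17, 1.92], [-2.96, 2.96]. Speed limits (rad/s): [2.39, 2.39, 3.14, 3.14, 3.14, 3.14, 3.14].

## Interface

Orientations are given as a rotation vector (axis times angle).
In Python, from bench import r gives the robot as it stands. The module is installed in compiled form; this text tells all that it offers.
- The arm moves only by the tool play_rows, never from a script. Its argument "deltas" is a list of rows, each a list of 3 entries, a list of its own where there are three numbers: the finger opening in mm, from 0 to 85.4, then the shift along the tool's x, y, z in mm, then the turn, a rotation vector about the tool's x, y, z in rad. A call has 1 to 8 rows; each row is the pose to reach, as a shift and turn from the pose measured when the call began, along the tool's axes at that moment; what a row does not reach only later rows make up. A row lasts 1/8 s, in which the tool goes at most 62.5 mm and 10.7 degrees, less where a joint would pass 70% of its speed; a pose out of reach is approached as far as the arm can. A call with a gripper value outside its range is refused whole. The fingers move at their own pace and stop on an object; "squeeze" is the grip in N (left out, the last holds). Time passes only in rows, so rows that repeat a pose let the fingers close. It gives the time, the measured TCP pose, the force and the opening at its end, in the units of the state.
- r.get_obs(): the state, without advancing time (a new reading comes with each control period).
- r.grab_frame(name): name is "scene" or "side" or "wrist"; returns (picture, depth): 420x560x3 uint8, red, green, blue; 420x560 float32, m along the optical axis (not along the pixel's ray), 0 where there is no reading.
- r.camera_model(name): a dict with "mtx" (3x3 intrinsics, pixels), "rvec" (rotation vector, rad) and "tvec" (3), from world to camera coordinates, as OpenCV has them; the wrist camera has in their place "T_tool_cam" (4x4, takes a point from camera to tool coordinates, whose origin is the TCP and whose axes are the flange's). Camera axes: x right, y down, z forward; pixel columns grow to the right and rows downward; lengths in m; the calibration is good to about 2 mm. A picture is of the moment at which its call begins: read the wrist's pose just before it. camera_model takes no time and is no camera call.
- r.hand_in(): hands the job in, once; it reports no verdict.
The state is a dict: "clock": time; "joints": joint angles; "qvel": joint speeds; "tau": joint torques, N m; "tcp_pos": TCP position; "orientation": TCP orientation; "contact_force": force on the tool from outside, world axes, zero at the start; "moment": the same for the moment, N m; "grip_width": finger opening in m.
Only numpy, scipy, OpenCV 4.12 (cv2) and the standard library are available. Lean on these libraries where they do the work, as an engineer would, in place of code of your own. Each camera call takes 0.05 s, during which the arm holds its last target. There are 200 camera calls.

## Task

On the green wreath holder, gently push the red-knobbed pin fully home, then take the orange-tabbed spring clip out of its wooden block and push its straight leg down through the hole across the pin's free end until the bow springs over and hugs the pin. Feel your way and never force it, leave the clip standing roughly upright in the locked pin, let go, and disturb nothing else.

Things in the scene. Friction and masses are not known exactly. Their poses are not given: they have to be found in the camera images.
- holder: Wreath holder, fixed: green base 130 x 130 mm, two steel cheeks (8 mm thick, 44 mm wide, 105 mm high), and to its +x a green arm bearing a twig wreath (200 mm across, top 125 mm high). Origin on the table midway between the cheeks, z up. The pin lies along its y, 85 mm above the table: red knob on the -y side, free end with the hole on the +y side.
- knob_home (a point): Centre of the knob's flat end face (28 mm across, facing the holder's -y) when the pin is fully home; with the pin out by d the face is d further towards -y. Fixed to the holder, axes as the holder's.
- pin_out (a joint): How far the pin is pulled out, m: 0 = fully home (shoulder on the cheek), at most 0.030. Push the knob along the holder's +y; about 3 N of friction, stays where left. The steel pin, 20 mm diameter, also rolls about its length, up to 63 degrees either way, stiffly (0.06 N m, i.e. 6 N at its surface).
- pin_seat (a point): Centre of the cross hole, on the pin's axis, when the pin is fully home: 16 mm beyond the +y cheek's outer face; the pin's end is 17 mm further along +y. Fixed to the holder, axes as the holder's. The hole is 8 mm wide and runs right through the pin, square to its length. In use it should stand upright.
- pin_top (a point): Top of the pin, 10 mm above pin_seat, fixed to the holder. The pin was left rolled, which is not reported: the hole leans to the holder's +x or -x by an unknown 0 to 46 degrees, so its mouth lies up to 7 mm to either side of here. A leg tip dipped in the mouth sinks 1.5 mm or more below the pin's round surface; drawn sideways it carries the mouth with it and rolls the pin upright.
- clip: R-clip of 6 mm round steel wire, about 60 g, standing leg down in the block's slot, its tab resting on the block. Origin at the flat-cut tip of the straight leg; z up the leg, x from leg to bow, y across the clip (to lie along the pin). Leg 66 mm long below the orange tab. The bow may lie on either side of the pin. Lift it 70 mm or more to clear the slot.
- clip_tab (a point): Grip point in the orange tab, 88 mm above the leg tip, axes as the clip's. The tab is 24 mm (clip x) by 16 mm (y) by 36 mm high, its underside 66 mm and its top 102 mm above the leg tip. Grip it across its 24 mm (along clip x).
- clip_waist (a point): Point on the straight leg, 32 mm above its tip, that lies at the hole's centre once the bow has sprung over; axes as the clip's.
- clip_nose (a point): Narrow lower part of the bow, 20 mm above the leg tip, that snaps under the pin. The bow hangs from the tab's underside, is widest (x = 17 mm) at z = 32, narrows here and flares to x = 18 mm at its free end, z = 8 mm.
- clip_bow (a joint): How far the spring bow is bent open, rad: 0 relaxed, below 0.05 hugging the pin, about 0.13 while its nose passes the pin's side. The bow meets the pin when the leg tip is about 7 mm below the pin's axis; the push rises to about 10 to 15 N in the next 14 mm, then drops as the bow springs over.
- block: Wooden clip block, 75 x 55 mm, 80 mm high, fixed to the table; origin under its centre. Slot for the clip in its top.
- bead_tub: Clear tub of gold beads, 104 mm across, 55 mm high; bystander.
- pearl_tub: Clear tub of rose and pearl beads, 120 mm across, 60 mm high; bystander.
- glue_gun: Grey glue gun lying on its side, 170 mm long, 34 mm high; bystander.
- wire_spool: Copper spool, 56 mm across, 40 mm high; bystander.

How it is judged:
On the way, in this order (a step that is already met when the one before it is completed fails the run):
1. the pin is pushed fully home (value of joint pin_out below 0.0015 m), for 0.2 s.
2. the clip's straight leg is passing down through the pin's hole, its bow not yet over (z of clip in the frame of pin_seat between -0.027 and -0.008 m and horizontal distance between clip and pin_seat below 0.006 m).
At the end, for the whole second after the job is handed in: The pin is within 2 mm of fully home; the clip's leg stands through the pin's hole within 25 degrees of upright, its waist within 5 mm of the hole's centre, the clip square to the pin within 17 degrees, the bow sprung back over the pin (less than 0.05 rad open), at rest and released (value of joint pin_out below 0.002 m and distance between clip_waist and pin_seat below 0.005 m and value of joint clip_bow below 0.05 rad and angle between clip's own z axis and vertical below 0.44 rad and angle between the y axis of clip and the y axis of holder, either way round below 0.3 rad and linear speed of clip below 0.02 m/s); the robot touches nothing.
It fails at once if the clip is pressed on the holder or pin with more than 35 N in all (contact force between clip and holder above 35 N).
It fails at once if the robot presses on the holder or pin with more than 40 N (contact force between any of the fingers, the arm and holder above 40 N).
It fails at once if a tub, the glue gun or the spool is shoved more than 25 mm (distance of any of bead_tub, pearl_tub, glue_gun, wire_spool from where it was at the start of the episode above 0.025 m).
It also fails if it takes over 72 s, if anything falls off the work surface, if the arm or the gripper's body presses on something with over 40 N, if the wrist force passes 120 N, or if a joint passes its speed limit or range.

## Working session

There is one attempt and no reset: what is moved stays moved. The work goes in short steps, Python scripts to look and compute and a tool call to move; the robot and the scene stay as the last step left them, time stands still between calls to the robot, and variables do not carry over. Pictures are saved under pics/ and viewed, about 8 in all and at most 12, crops included, and the job is handed in when it is done.

Besides the shell and the picture viewer there is one more tool, called after ">>>" in YAML: its name, and indented under it one key for each argument. play_rows: Moves the arm, as the interface text tells. Its arguments: {"type":"object","properties":{"deltas":{"type":"array"},"squeeze":{"type":"number"}},"required":["deltas"]}

```bash
mkdir -p pics; ls; cat > h.py <<'E'
import numpy as np, cv2
from scipy.spatial.transform import Rotation as R
from bench import r
def cam(n, obs=None):
    c=r.camera_model(n); K=np.array(c["mtx"])
    if n=="wrist":
        o=obs or r.get_obs(); T=np.eye(4); T[:3,:3]=R.from_rotvec(o["orientation"]).as_matrix(); T[:3,3]=o["tcp_pos"]
        W=T@np.array(c["T_tool_cam"]); return K,W[:3,:3],W[:3,3]
    A=R.from_rotvec(np.ravel(c["rvec"])).as_matrix().T
    return K,A,-A@np.ravel(c["tvec"])
def cloud(depth,c):
    K,A,t=c; v,u=np.mgrid[:depth.shape[0],:depth.shape[1]]
    P=np.stack([(u-K[0,2])/K[0,0]*depth,(v-K[1,2])/K[1,1]*depth,depth],-1)
    return P@A.T+t
def proj(p,c):
    K,A,t=c; q=(np.asarray(p)-t)@A; q=q@K.T; return q[...,:2]/q[...,2:]
def grab(n,save=None):
    o=r.get_obs(); im,d=r.grab_frame(n); c=cam(n,o)
    if save: cv2.imwrite("pics/"+save,im[...,::-1])
    np.savez("last_"+n,im=im,d=d,K=c[0],A=c[1],t=c[2]); return im,d,c
E
python3 - <<'E'
from h import *
o=r.get_obs(); print(o, r.grip_point_offset)
ims=[]
for n in("scene","side"):
    im,d,c=grab(n); ims.append(im); print(n,c[2],c[1][:,2],c[0][0,0])
cv2.imwrite("pics/a.png",cv2.resize(np.vstack(ims),None,fx=.71,fy=.71)[...,::-1])
E
```

```text
pics
{'clock': 0.0, 'joints': array([ 1.19987774,  0.47776854,  0.02231749,  1.55649152, -0.01148144,
        1.10927231, -0.08307944]), 'qvel': array([ 0.0001177 , -0.00176465, -0.00170263,  0.0008656 , -0.00135464,
       -0.0002437 , -0.00036028]), 'tau': array([-1.71943339e-04, -5.96455729e+01,  1.60743535e+00, -2.81191599e+01,
        1.23903563e-02,  9.47852415e-03, -1.88674522e-05]), 'tcp_pos': array([ 0.17520295, -0.65124047,  0.23032952]), 'orientation': array([-3.11273507e+00, -4.11523709e-01,  5.90170904e-04]), 'contact_force': array([ 0.12645356, -0.04931331, -0.26899671]), 'moment': array([-0.05181156, -0.00760591,  0.01506552]), 'grip_width': 0.08504820068782158} 0.0187
scene [ 1.42217403 -0.09273636  1.28348096] [-0.59797438  0.06439936 -0.79892388] 469.7670689753056
side [0.21943407 0.88879966 0.68063226] [ 0.30133552 -0.78900599 -0.53541241] 392.72837983403684
```

View pics/a.png

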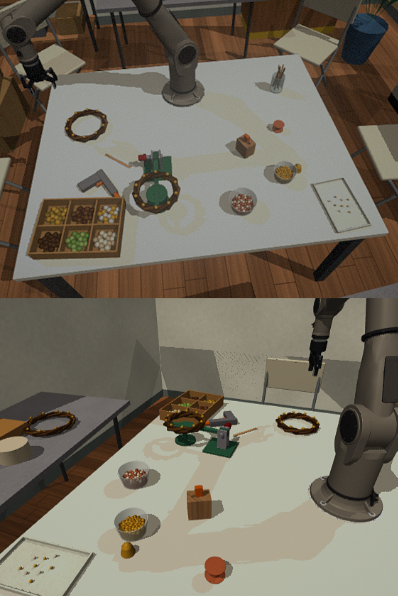

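The scene camera (top) shows the holder around (157,165), with its red knob at (143,157) and the wreath behind it. The block and its orange tab are at (245,145), with the tubs at (283,172) and (242,202). Next I'll measure from depth and colour.

```bash
python3 - <<'E'
from h import *
out=[]
for n in("scene","side"):
    z=np.load(f"last_{n}.npz"); im,d=z["im"],z["d"]; c=(z["K"],z["A"],z["t"]); P=cloud(d,c)
    hsv=cv2.cvtColor(im,cv2.COLOR_RGB2HSV); H,S,V=hsv[...,0],hsv[...,1],hsv[...,2]
    ok=(d>0)&(P[...,0]>.2)&(P[...,0]<1.0)&(abs(P[...,1])<.6)
    for nm,m in dict(red=((H<6)|(H>174))&(S>150)&(V>60),orange=(H>=6)&(H<16)&(S>190)&(V>120),green=(H>50)&(H<95)&(S>90)).items():
        m=(m&ok).astype(np.uint8); k,l,s,ce=cv2.connectedComponentsWithStats(m)
        for i in range(1,k):
            if s[i,4]>12:
                q=P[l==i]; print(n,nm,s[i],q.min(0).round(3),np.median(q,0).round(3),q.max(0).round(3))
    # block top ~ z=.08
    for (zz,cx) in ((.08,'block'),(.105,'cheek')):
        m=ok&(abs(P[...,2]-zz)<.006)&(P[...,0]<.8)
        k,l,s,ce=cv2.connectedComponentsWithStats(m.astype(np.uint8))
        for i in range(1,k):
            if s[i,4]>25:
                q=P[l==i]; rr=cv2.minAreaRect((q[:,:2]*1000).astype(np.float32)); print(n,cx,s[i],rr,q[:,2].mean().round(3))
    print(n,"table z", np.median(P[...,2][ok]))
    a=[(190,190,110,80),(310,170,60,60)] if n=="scene" else [(220,135,140,100),(240,245,80,80)]
    for x,y,w,h in a: out.append(cv2.resize(im[y:y+h,x:x+w],(395,295),interpolation=cv2.INTER_CUBIC))
cv2.imwrite("pics/b.png",np.vstack([np.hstack(out[:2]),np.hstack(out[2:])])[...,::-1])
E
```

```text
scene red [195 217  10   9  55] [ 0.493 -0.246  0.086] [ 0.507 -0.231  0.096] [ 0.521 -0.216  0.104]
scene orange [137 255   7   7  17] [ 0.556 -0.442  0.013] [ 0.572 -0.436  0.02 ] [ 0.584 -0.422  0.025]
scene orange [160 272   8   5  20] [ 0.633 -0.367  0.02 ] [ 0.646 -0.358  0.026] [ 0.654 -0.346  0.032]
scene green [217 235   5   5  13] [ 0.566 -0.18   0.087] [ 0.575 -0.176  0.092] [ 0.583 -0.168  0.097]
scene green [218 254  17  22  56] [ 0.63  -0.181  0.078] [ 0.663 -0.151  0.083] [ 0.709 -0.136  0.087]
scene green [206 261  15  15  44] [ 0.653 -0.22   0.077] [ 0.675 -0.207  0.082] [ 0.699 -0.176  0.088]
scene green [208 273   9  10  20] [ 0.691 -0.215  0.077] [ 0.709 -0.203  0.082] [ 0.725 -0.19   0.086]
scene block [334 189  27  22 229] ((465.319580078125, 254.86187744140625), (79.04733276367188, 58.75764465332031), 26.849931716918945) 0.079
scene block [206 251  30  39 637] ((687.7282104492188, -180.29432678222656), (117.138916015625, 88.18959045410156), 27.124088287353516) 0.082
scene cheek [344 192   9   7  28] ((471.3167724609375, 251.8671417236328), (26.727935791015625, 
[... 1871 characters left out ...]
 ((543.7236938476562, -154.5227508544922), (133.82371520996094, 45.15000915527344), 8.042550086975098) 0.081
side block [263 269  35  20 485] ((461.0335998535156, 253.46231079101562), (75.17431640625, 59.05168533325195), 26.73401641845703) 0.078
side cheek [230 160  60  30 532] ((689.6587524414062, -168.41493225097656), (180.6149139404297, 189.6466522216797), 59.05595397949219) 0.106
side cheek [306 180  18   9  78] ((501.8268127441406, -169.12620544433594), (46.803932189941406, 43.041290283203125), 87.72517395019531) 0.102
side cheek [274 267  12   7  49] ((459.73046875, 260.1099853515625), (26.160886764526367, 9.903764724731445), 5.484408855438232) 0.105
side table z -0.0011710564223302855
```

View pics/b.png

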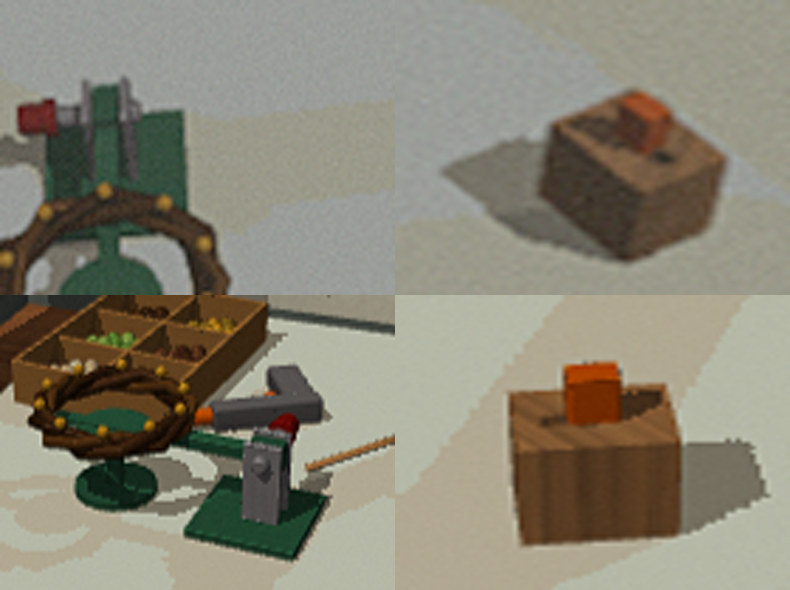

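The tab stands on the far half of the block, and the pin with its red knob and grey cheeks runs roughly along world y. I'll measure the rest with the wrist camera, close up.

```bash
cat >> h.py <<'E'
def Rdown(yaw,extra=None):
    """tool z down, tool x at world angle yaw (deg)"""
    a=np.deg2rad(yaw); x=np.array([np.cos(a),np.sin(a),0]); z=np.array([0,0,-1.]); M=np.stack([x,np.cross(z,x),z],1)
    return M if extra is None else extra@M
def delta(p,M):
    o=r.get_obs(); M0=R.from_rotvec(o["orientation"]).as_matrix()
    s=M0.T@(np.asarray(p)-o["tcp_pos"])*1000; w=R.from_matrix(M0.T@M).as_rotvec()
    print("from",o["tcp_pos"].round(4),"t",round(o["clock"],2),"shift",s.round(1),"turn",w.round(3),"rows>=",max(np.linalg.norm(s)/62.5,np.degrees(np.linalg.norm(w))/10.7).round(1))
E
python3 - <<'E'
from h import *
print(np.array(r.camera_model("wrist")["T_tool_cam"]).round(3), r.camera_model("wrist")["mtx"])
for y in (0,90,-90,180): delta([.48,-.27,.30],Rdown(y))
E
```

```text
[[ 0.    -0.965 -0.262  0.067]
 [ 1.     0.    -0.    -0.001]
 [ 0.    -0.262  0.965 -0.142]
 [ 0.     0.     0.     1.   ]] [[330.10906668   0.         276.29250716]
 [  0.         330.10906668 209.0953557 ]
 [  0.           0.           1.        ]]
from [ 0.1752 -0.6513  0.2304] t 0.1 shift [ 393.4 -289.1  -69.1] turn [-0.002  0.     0.263] rows>= 7.9
from [ 0.1752 -0.6513  0.2304] t 0.1 shift [ 393.4 -289.1  -69.1] turn [-2.000e-03 -1.000e-03 -1.308e+00] rows>= 7.9
from [ 0.1752 -0.6513  0.2304] t 0.1 shift [ 393.4 -289.1  -69.1] turn [-1.000e-03  2.000e-03  1.834e+00] rows>= 9.8
from [ 0.1752 -0.6513  0.2304] t 0.1 shift [ 393.4 -289.1  -69.1] turn [-1.000e-03 -2.000e-03 -2.879e+00] rows>= 15.4
```

>>> play_rows:
  deltas:
    - [85,[48,-28,-20],[0,0,-0.16]]
    - [85,[98,-60,-40],[0,0,-0.33]]
    - [85,[147,-92,-50],[0,0,-0.49]]
    - [85,[196,-124,-50],[0,0,-0.65]]
    - [85,[245,-156,-50],[0,0,-0.82]]
    - [85,[294,-188,-50],[0,0,-0.98]]
    - [85,[343,-220,-50],[0,0,-1.15]]
    - [85,[390,-250,-50],[0,0,-1.308]]

```text
clock: 1.1
tcp_pos: [0.4877, -0.3069, 0.2806]
orientation: [-2.214, -2.226, -0.001]
contact_force: [0.1, -1.4, -0.5]
grip_width: 0.085
```

```bash
python3 - <<'E'
from h import *
delta([.50,-.2,.28],Rdown(90))
E
```

```text
from [ 0.4877 -0.3069  0.2806] t 1.1 shift [106.8  12.8   0.8] turn [-0.001 -0.002  0.006] rows>= 1.7
```

>>> play_rows:
  deltas:
    - [0,[55,12,0],[0,0,0]]
    - [0,[107,13,0],[0,0,0]]
    - [0,[107,13,0],[0,0,0]]
    - [0,[107,13,0],[0,0,0]]

```text
clock: 1.6
tcp_pos: [0.4998, -0.2004, 0.2806]
orientation: [-2.214, -2.226, 0.0]
contact_force: [1.1, -0.5, -0.5]
grip_width: 0.0121
```

```bash
python3 - <<'E'
from h import *
im,d,c=grab("wrist","c.png"); P=cloud(d,c); np.save("Pw",P); print(r.get_obs()["qvel"].round(3), c[2])
E
```

```text
[ 0.012  0.004  0.008 -0.006 -0.002 -0.    -0.   ] [ 0.49969175 -0.13354364  0.42289509]
```

View pics/c.png

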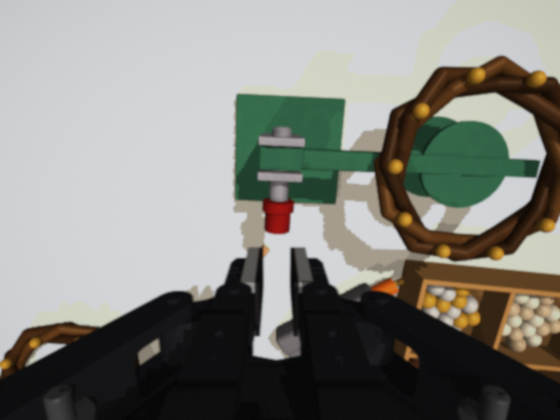

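The wrist view shows the base plate between (237,95) and (343,203), and the cheek tops at rows 141 and 177. The knob's face is at (277,232) and the free pin end at (282,127), so the holder is turned only slightly.

```bash
python3 - <<'E'
from h import *
z=np.load("last_wrist.npz"); im,d=z["im"],z["d"]; P=np.load("Pw.npy"); c=(z["K"],z["A"],z["t"])
hsv=cv2.cvtColor(im,cv2.COLOR_RGB2HSV); H,S,V=[hsv[...,i] for i in range(3)]
roi=np.zeros_like(H,bool); roi[80:245,220:360]=1
print("table z",np.median(P[20:80,100:200,2]))
def rays(px,zz):
    K,A,t=c; px=np.atleast_2d(px).astype(float)
    D=np.c_[(px-K[[0,1],[2,2]])/K[0,0],np.ones(len(px))]@A.T; return t+D*((zz-t[2])/D[:,2])[:,None]
g=roi&(H>50)&(H<95)&(S>90)
gl=g&(P[...,2]<.03); print("plate z",np.median(P[gl][:,2]))
rr=cv2.minAreaRect((P[gl][:,:2]*1000).astype(np.float32)); print("plate",rr)
# cheeks: top
ch=roi&(S<60)&(abs(P[...,2]-.105)<.005)
k,l,s,ce=cv2.connectedComponentsWithStats(ch.astype(np.uint8))
for i in range(1,k):
    if s[i,4]>30: q=P[l==i]; print("cheek",s[i],cv2.minAreaRect((q[:,:2]*1000).astype(np.float32)),np.median(q[:,2]))
rd=roi&((H<8)|(H>172))&(S>120); q=P[rd]; print("knob",q.min(0),q.max(0),cv2.minAreaRect((q[q[:,2]>.08][:,:2]*1000).astype(np.float32)))
ys,xs=np.nonzero(rd); print("knob rows",ys.min(),ys.max(), xs.min(),xs.max())
# centreline of pin pts by row: max height ridge
for v in range(120,238,3):
    row=P[v,255:305]; m=(row[:,2]>.06)
    if m.sum()>3: q=row[m]; print(v, q[:,1].mean().round(4), q[:,0].min().round(4),q[:,0].max().round(4),q[:,2].max().round(4))
x=im[110:245,240:325]; cv2.imwrite("pics/d.png",cv2.resize(x,None,fx=4.4,fy=4.4,interpolation=cv2.INTER_CUBIC)[...,::-1])
E
```

```text
table z -0.0003275131056743874
plate z 0.011762316703070291
plate ((513.4322509765625, -170.31134033203125), (126.34215545654297, 126.44717407226562), 87.66715240478516)
cheek [259 137  46  10 405] ((504.6164855957031, -153.405029296875), (8.03348159790039, 43.001949310302734), 87.85531616210938) 0.1045722963689662
cheek [258 172  45  11 387] ((503.3898620605469, -187.31484985351562), (8.447267532348633, 43.22736358642578), 87.5940933227539) 0.10452301544625986
knob [ 0.48604748 -0.24738738  0.07727627] [ 0.5173171  -0.13354364  0.42289509] ((505.74859619140625, -191.73333740234375), (112.81086730957031, 31.057998657226562), 80.54961395263672)
knob rows 198 233 263 293
129 -0.1416 0.4963 0.5131 0.4229
132 -0.1449 0.4953 0.5141 0.0959
135 -0.1482 0.4838 0.5142 0.0955
138 -0.1501 0.4832 0.5254 0.1065
141 -0.1528 0.4833 0.5259 0.1064
144 -0.1556 0.4832 0.526 0.1061
147 -0.1594 0.4849 0.524 0.1012
150 -0.1617 0.4847 0.5271 0.1016
153 -0.1645 0.4849 0.527 0.1012
156 -0.1674 0.4848 0.5272 0.1014
159 -0.1703 0.4839 0.5274 0.1012
162 -0.1733 0.4839 0.5274 0.1016
165 -0.1762 0.4838 0.5275 0.1021
168 -0.1792 0.4838 0.5276 0.1014
171 -0.1829 0.4826 0.523 0.1012
174 -0.1843 0.482 0.5249 0.1065
177 -0.186 0.482 0.5248 0.4229
180 -0.1889 0.4819 0.5249 0.4229
183 -0.1954 0.4934 0.5119 0.0958
186 -0.1985 0.4933 0.5119 0.0952
189 -0.2015 0.4934 0.5119 0.0959
192 -0.2048 0.4934 0.5121 0.0954
195 -0.2078 0.4934 0.511 0.0953
198 -0.2117 0.4888 0.5111 0.0964
201 -0.2146 0.4861 0.5175 0.095
204 -0.2161 0.4861 0.5172 0.1016
207 -0.2191 0.4861 0.5174 0.1021
210 -0.2222 0.4861 0.5175 0.1024
213 -0.2254 0.488 0.5153 0.1022
216 -0.2294 0.4881 0.5144 0.0995
219 -0.2326 0.4881 0.5145 0.0991
222 -0.2284 0.4881 0.5147 0.4229
225 -0.239 0.4881 0.5135 0.1006
228 -0.2424 0.4881 0.5136 0.0992
231 -0.2456 0.4892 0.5137 0.0991
234 -0.2484 0.4978 0.5061 0.0983
```

View pics/d.png

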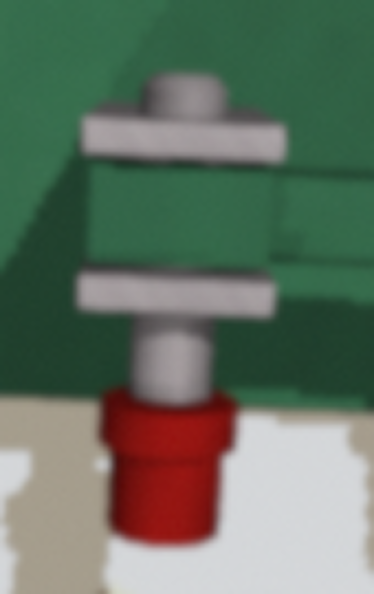

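Holder centre comes out at about (0.504, -0.170) with yaw about -2.2°. That puts pin_seat near (0.5054, -0.1334, 0.085). The pin is about 20 mm out. I'll push the knob with the shut fingers.

>>> play_rows:
  deltas:
    - [0,[-45,0,0],[0,0,0.043]]
    - [0,[-85,0,15],[0,0,0.043]]
    - [0,[-85,0,70],[0,0,0.043]]
    - [0,[-85,0,125],[0,0,0.043]]
    - [0,[-85,0,180],[0,0,0.043]]
    - [0,[-85,0,208],[0,0,0.043]]
    - [0,[-85,0,208],[0,0,0.043]]
    - [0,[-85,0,208],[0,0,0.043]]

```text
clock: 2.65
tcp_pos: [0.5004, -0.2872, 0.0735]
orientation: [-2.266, -2.176, -0.0]
contact_force: [0.8, -0.7, 0.3]
grip_width: 0.0002
```

>>> play_rows:
  deltas:
    - [0,[12,0,0],[0,0,0]]
    - [0,[22,0,0],[0,0,0]]
    - [0,[27,0,0],[0,0,0]]
    - [0,[31,0,0],[0,0,0]]
    - [0,[34,0,0],[0,0,0]]
    - [0,[37,0,0],[0,0,0]]
    - [0,[40,0,0],[0,0,0]]
    - [0,[41,0,0],[0,0,0]]

```text
clock: 3.65
tcp_pos: [0.5022, -0.246, 0.0735]
orientation: [-2.266, -2.176, -0.0]
contact_force: [1.1, -2.9, 1.6]
grip_width: 0.0002
```

>>> play_rows:
  deltas:
    - [0,[2,0,0],[0,0,0]]
    - [0,[3,0,0],[0,0,0]]
    - [0,[4,0,0],[0,0,0]]
    - [0,[5,0,0],[0,0,0]]
    - [0,[5,0,0],[0,0,0]]

```text
clock: 4.28
tcp_pos: [0.5022, -0.2408, 0.0734]
orientation: [-2.265, -2.176, -0.0]
contact_force: [0.4, -1.9, 2.0]
grip_width: -0.0001
```

>>> play_rows:
  deltas:
    - [0,[1,0,0],[0,0,0]]
    - [0,[2,0,0],[0,0,0]]
    - [0,[3,0,0],[0,0,0]]

```text
clock: 4.65
tcp_pos: [0.5023, -0.2377, 0.0734]
orientation: [-2.265, -2.176, -0.0]
contact_force: [1.2, -3.0, 1.0]
grip_width: 0.0004
```

>>> play_rows:
  deltas:
    - [0,[1,0,0],[0,0,0]]
    - [0,[2,0,0],[0,0,0]]

```text
clock: 4.9
tcp_pos: [0.5023, -0.2368, 0.0735]
orientation: [2.266, 2.175, -0.001]
contact_force: [0.7, -7.1, 1.1]
grip_width: -0.0001
```

```bash
python3 - <<'E'
from h import *
im,d,c=grab("wrist","e.png"); P=cloud(d,c); np.save("Pw",P); print(r.get_obs()["contact_force"])
# expected pixels
for p in ([.5054,-.1334,.095],[.506,-.1164,.085]): print(proj(p,c))
E
```

```text
[ 1.09227372 -6.06849329  1.14171016]
[272.47101124   2.95695639]
[272.34813604 -43.60121688]
```

View pics/e.png

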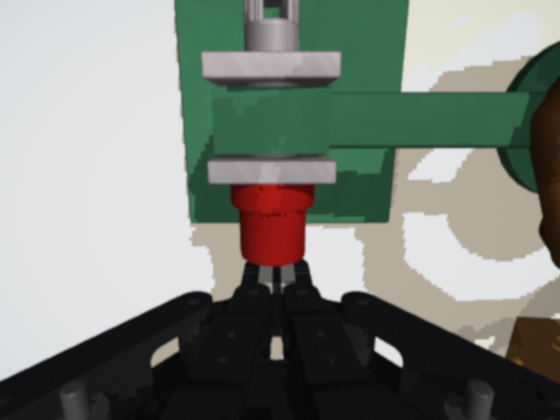

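The force rose to 7 N and the knob's collar is against the cheek at row 183, so the pin looks home. I'll press once more to confirm, then back off and look straight at the hole.

>>> play_rows:
  deltas:
    - [0,[1.5,0,0],[0,0,0]]
    - [0,[1.5,0,0],[0,0,0]]
    - [0,[1.5,0,0],[0,0,0]]

```text
clock: 5.32
tcp_pos: [0.5023, -0.2369, 0.0736]
orientation: [2.266, 2.173, -0.002]
contact_force: [1.2, -7.2, 0.8]
grip_width: -0.0002
```

>>> play_rows:
  deltas:
    - [0,[-10,0,0],[0,0,0]]
    - [0,[-30,0,-10],[0,0,0]]
    - [0,[-30,0,-65],[0,0,0]]
    - [0,[-20,0,-115],[0,0,0]]
    - [0,[35,0,-130],[0,0,0]]
    - [0,[90,0,-130],[0,0,0]]
    - [0,[104,0,-130],[0,0,0]]
    - [0,[104,0,-130],[0,0,0]]

```text
clock: 6.32
tcp_pos: [0.5062, -0.1316, 0.2029]
orientation: [2.265, 2.177, -0.003]
contact_force: [-1.0, -0.1, 0.3]
grip_width: -0.0
```

```bash
python3 - <<'E'
from h import *
im,d,c=grab("wrist"); P=cloud(d,c); np.save("Pw",P)
p=[.5054,-.1334,.095]; u,v=proj(p,c).round().astype(int); print(u,v)
K,A,t=c
for (a,b) in ((u,v),):
  x=im[b-55:b+55,a-70:a+70]; cv2.imwrite("pics/f.png",cv2.resize(x,None,fx=5,fy=5,interpolation=cv2.INTER_CUBIC)[...,::-1])
hy=np.array([.038,.999]); hx=np.array([.999,-.038]); S=np.array([.5054,-.1334])
q=P[b-55:b+55,a-70:a+70].reshape(-1,3); q=q[q[:,2]>.06]; e=q[:,:2]-S; X=e@hx*1e3; Y=e@hy*1e3
for y0 in range(-20,22,3):
    m=(abs(Y-y0)<1.5)
    if m.sum()>3:
        xs=X[m]; print(y0,m.sum(),xs.min().round(1),xs.max().round(1), [ (round(np.median(q[m][abs(xs-k)<1][:,2])*1e3,1) if (abs(xs-k)<1).any() else None) for k in range(-10,11,2)])
E
```

```text
275 210
-20 206 -22.0 21.6 [np.float64(104.7), np.float64(104.8), np.float64(104.6), np.float64(104.8), np.float64(104.7), np.float64(104.5), np.float64(104.8), np.float64(105.1), np.float64(104.7), np.float64(105.0), np.float64(104.8)]
-17 780 -22.0 21.7 [np.float64(95.4), np.float64(102.1), np.float64(101.5), np.float64(101.8), np.float64(101.3), np.float64(103.3), np.float64(103.5), np.float64(101.5), np.float64(101.8), np.float64(100.6), np.float64(95.0)]
-14 89 -16.1 10.5 [np.float64(88.2), np.float64(90.7), np.float64(93.3), np.float64(93.9), np.float64(94.2), np.float64(94.6), np.float64(94.4), np.float64(93.9), np.float64(92.4), np.float64(89.5), np.float64(83.1)]
-11 79 -10.1 8.7 [np.float64(87.2), np.float64(90.8), np.float64(92.6), np.float64(94.0), np.float64(94.7), np.float64(94.9), np.float64(94.6), np.float64(93.4), np.float64(92.1), np.float64(90.0), None]
-8 87 -10.0 8.7 [np.float64(87.8), np.float64(90.7), np.float64(92.4), np.float64(93.5), np.float64(94.0), np.float64(94.6), np.float64(94.0), np.float64(93.5), np.float64(92.6), np.float64(90.0), None]
-5 134 -10.0
[... 921 characters left out ...]
t64(93.4), np.float64(92.2), np.float64(89.3), np.float64(84.3)]
10 277 -12.6 14.5 [np.float64(212.3), np.float64(210.9), np.float64(210.5), np.float64(93.6), np.float64(94.2), np.float64(94.8), np.float64(94.3), np.float64(92.9), np.float64(91.9), np.float64(211.2), np.float64(212.0)]
13 626 -9.8 9.5 [np.float64(86.9), np.float64(91.2), np.float64(215.0), np.float64(215.0), np.float64(215.2), np.float64(215.7), np.float64(214.9), np.float64(215.6), np.float64(214.5), np.float64(214.5), np.float64(85.2)]
16 131 -9.0 8.6 [None, np.float64(87.7), np.float64(89.2), np.float64(91.1), np.float64(91.0), np.float64(92.1), np.float64(91.3), np.float64(89.1), np.float64(89.1), np.float64(87.2), None]
```

View pics/f.png

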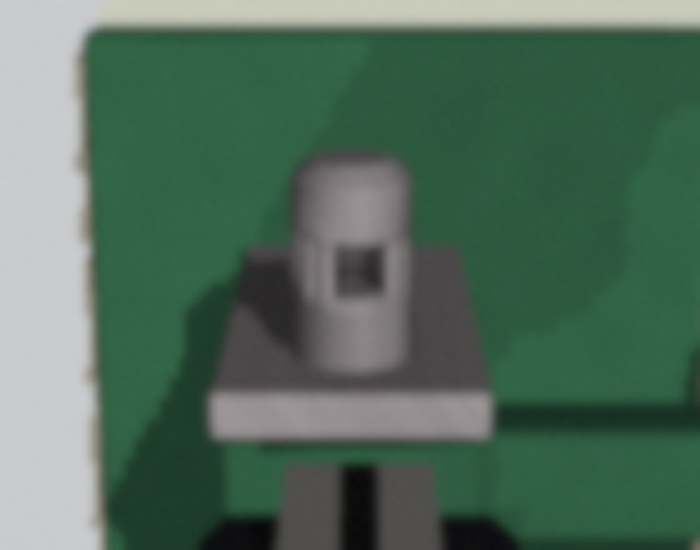

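The hole is visible near crop (359,272), about 1 mm to +x of the pin's centreline, so it leans only about 6° to +x. Next I'll look at the block.

>>> play_rows:
  deltas:
    - [55,[45,-5,-25],[0,0,-0.07]]
    - [55,[100,-15,-47],[0,0,-0.14]]
    - [55,[155,-23,-47],[0,0,-0.21]]
    - [55,[210,-32,-47],[0,0,-0.28]]
    - [55,[265,-40,-47],[0,0,-0.36]]
    - [55,[320,-48,-47],[0,0,-0.43]]
    - [55,[384,-58,-47],[0,0,-0.508]]
    - [55,[384,-58,-47],[0,0,-0.508]]

```text
clock: 7.38
tcp_pos: [0.4637, 0.2567, 0.2489]
orientation: [-1.64, -2.677, 0.001]
contact_force: [-0.8, -1.2, -0.1]
grip_width: 0.0553
```

>>> play_rows:
  deltas:
    - [55,[0,0,0],[0,0,0]]

```text
clock: 7.5
tcp_pos: [0.4646, 0.2549, 0.2482]
orientation: [-1.643, -2.675, 0.004]
contact_force: [0.4, -0.8, 0.7]
grip_width: 0.0554
```

```bash
python3 - <<'E'
from h import *
im,d,c=grab("wrist"); P=cloud(d,c); np.save("Pw",P); o=r.get_obs(); print(o["tcp_pos"],o["orientation"],o["qvel"].round(3))
hsv=cv2.cvtColor(im,cv2.COLOR_RGB2HSV); H,S,V=[hsv[...,i] for i in range(3)]
near=(np.hypot(P[...,0]-.463,P[...,1]-.254)<.06)
bl=near&(abs(P[...,2]-.08)<.004)
for nm,m in (("block",bl),("tabtop",near&(P[...,2]>.108)&(P[...,2]<.125)&(S>150)),("allorange",near&(P[...,2]>.085)&(P[...,2]<.125)&(S>150))):
    q=P[m]; print(nm,m.sum(),cv2.minAreaRect((q[:,:2]*1000).astype(np.float32)),np.median(q[:,2]))
x=im[90:300,150:410]; cv2.imwrite("pics/g.png",cv2.resize(x,None,fx=2.7,fy=2.7,interpolation=cv2.INTER_CUBIC)[...,::-1])
E
```

```text
[0.46459795 0.25484965 0.24827522] [-1.64338946 -2.67461382  0.00324932] [ 0.011 -0.011  0.002  0.005 -0.003  0.001 -0.006]
block 3640 ((462.18133544921875, 253.23788452148438), (75.04295349121094, 55.516502380371094), 26.760334014892578) 0.0797372989523294
tabtop 533 ((462.28277587890625, 253.31716918945312), (23.612457275390625, 16.54882049560547), 30.61409568786621) 0.11566091392692002
allorange 662 ((462.49853515625, 253.12130737304688), (23.970964431762695, 16.407283782958984), 28.089059829711914) 0.11542968685579227
```

View pics/g.png

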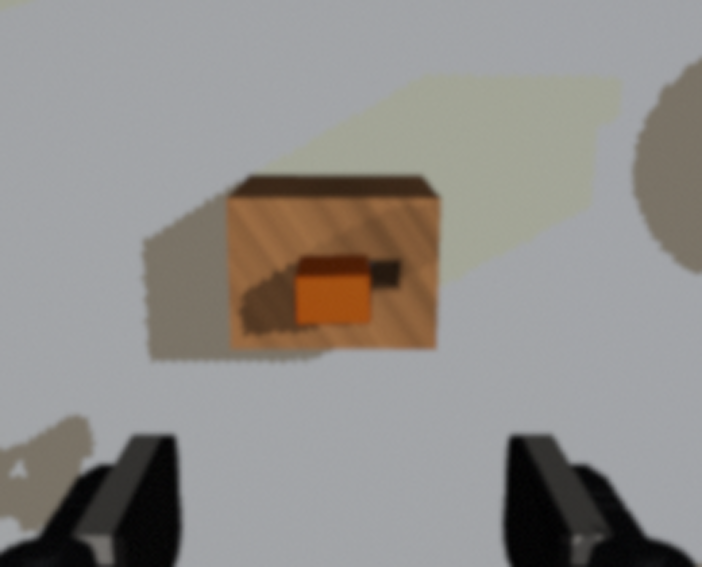

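The tab is centred at (0.4623, 0.2533) and its long side lies at 26.8°. The open slot, and so the bow, is on the tool's +y side (right of the tab at crop (385,273)). The jaws already line up, so I'll go down and grip.

>>> play_rows:
  deltas:
    - [55,[0,-2.7,50],[0,0,0]]
    - [55,[0,-2.7,100],[0,0,0]]
    - [55,[0,-2.7,140],[0,0,0]]
    - [55,[0,-2.7,162],[0,0,0]]
    - [55,[0,-2.7,162],[0,0,0]]
    - [55,[0,-2.7,162],[0,0,0]]

```text
clock: 8.3
tcp_pos: [0.4628, 0.2529, 0.0872]
orientation: [-1.647, -2.674, 0.002]
contact_force: [0.0, -0.1, 0.1]
grip_width: 0.055
```

>>> play_rows:
  deltas:
    - [26,[0,0,0],[0,0,0]]
    - [20,[0,0,0],[0,0,0]]
    - [20,[0,0,0],[0,0,0]]
    - [18,[0,0,0],[0,0,0]]
    - [18,[0,0,0],[0,0,0]]
  squeeze: 60

```text
clock: 8.93
tcp_pos: [0.4638, 0.253, 0.0884]
orientation: [1.648, 2.675, 0.0]
contact_force: [0.2, -1.9, 7.0]
grip_width: 0.0231
```

>>> play_rows:
  deltas:
    - [18,[0,0,-15],[0,0,0]]
    - [18,[0,0,-45],[0,0,0]]
    - [18,[0,0,-85],[0,0,0]]
    - [18,[0,0,-130],[0,0,0]]
    - [18,[0,0,-130],[0,0,0]]

```text
clock: 9.55
tcp_pos: [0.4654, 0.2548, 0.2229]
orientation: [1.645, 2.671, 0.01]
contact_force: [0.2, 0.7, -0.5]
grip_width: 0.0226
```

```bash
python3 - <<'E'
from h import *
im,d,c=grab("wrist"); o=r.get_obs(); print(o["grip_width"],o["contact_force"])
print(proj(np.array(o["tcp_pos"])-[0,0,.0744],c))
x=im[150:300,180:380]; cv2.imwrite("pics/i.png",cv2.resize(x,None,fx=3.5,fy=3.5,interpolation=cv2.INTER_CUBIC)[...,::-1])
delta([.5054,-.1334,.21],Rdown(87.8))
E
```

```text
0.02250128937679833 [-0.91845283 -0.84452542 -0.47679242]
[272.69672364 220.26683972]
from [0.4645 0.2537 0.2207] t 9.6 shift [-364.1 -137.6   10.3] turn [ 0.004 -0.     0.505] rows>= 6.2
```

View pics/i.png

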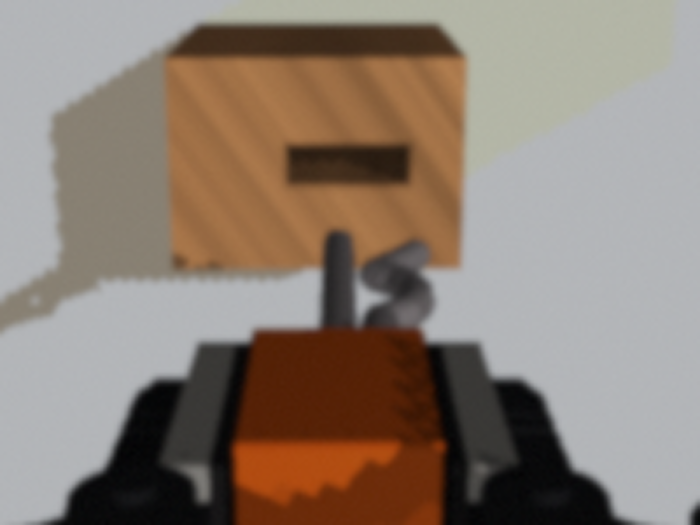

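The clip is held with its leg straight. The tip shows at crop (340,238) and the bow to the right, on tool +y. I'll carry it over to the pin.

>>> play_rows:
  deltas:
    - [18,[-40,-15,-5],[0,0,0.05]]
    - [18,[-95,-36,-8],[0.001,0,0.13]]
    - [18,[-150,-57,-8],[0.002,0,0.21]]
    - [18,[-205,-77,-8],[0.002,0,0.29]]
    - [18,[-260,-98,-8],[0.003,0,0.37]]
    - [18,[-315,-119,-6],[0.004,0,0.44]]
    - [18,[-355,-134,-3],[0.004,0,0.505]]
    - [18,[-365.4,-137.8,0],[0.004,0,0.505]]

```text
clock: 10.6
tcp_pos: [0.5045, -0.138, 0.219]
orientation: [-2.268, -2.171, 0.002]
contact_force: [0.3, 0.4, -1.4]
grip_width: 0.0232
```

>>> play_rows:
  deltas:
    - [18,[0,0,0],[0,0,0]]
    - [18,[0,0,0],[0,0,0]]

```text
clock: 10.85
tcp_pos: [0.5042, -0.1365, 0.2186]
orientation: [-2.265, -2.173, 0.002]
contact_force: [-0.7, 0.5, 0.3]
grip_width: 0.0229
```

```bash
python3 - <<'E'
from h import *
o=r.get_obs(); print(o["tcp_pos"],o["contact_force"],o["qvel"].round(3))
delta([.5058,-.1347,.1814],Rdown(87.8))
E
```

```text
[ 0.50422237 -0.13647636  0.21861539] [-0.73570498  0.50584352  0.25041623] [-0.006 -0.006 -0.005 -0.006 -0.     0.001  0.001]
from [ 0.5042 -0.1365  0.2186] t 10.85 shift [ 1.8  1.6 37.2] turn [-0.003 -0.001 -0.003] rows>= 0.6
```

>>> play_rows:
  deltas:
    - [18,[1.8,1.6,15],[-0.003,0,0]]
    - [18,[1.8,1.6,30],[-0.003,0,0]]
    - [18,[1.8,1.6,37],[-0.003,0,0]]
    - [18,[1.8,1.6,37],[-0.003,0,0]]
    - [18,[1.8,1.6,37],[-0.003,0,0]]

```text
clock: 11.48
tcp_pos: [0.5061, -0.1347, 0.1819]
orientation: [-2.267, -2.174, -0.001]
contact_force: [-0.3, 0.0, 0.5]
grip_width: 0.023
```

```bash
python3 - <<'E'
from h import *
im,d,c=grab("wrist"); o=r.get_obs(); print(o["tcp_pos"],o["orientation"],o["contact_force"],o["qvel"].round(3))
x=im[150:270,200:350]; cv2.imwrite("pics/j.png",cv2.resize(x,None,fx=5,fy=5,interpolation=cv2.INTER_CUBIC)[...,::-1])
E
```

```text
[ 0.50611852 -0.13474846  0.18199197] [-2.26698821e+00 -2.17468215e+00 -1.47331979e-03] [ 0.36176051  0.13089608 -0.65314962] [ 0.002 -0.004 -0.001 -0.002 -0.001  0.    -0.   ]
```

View pics/j.png

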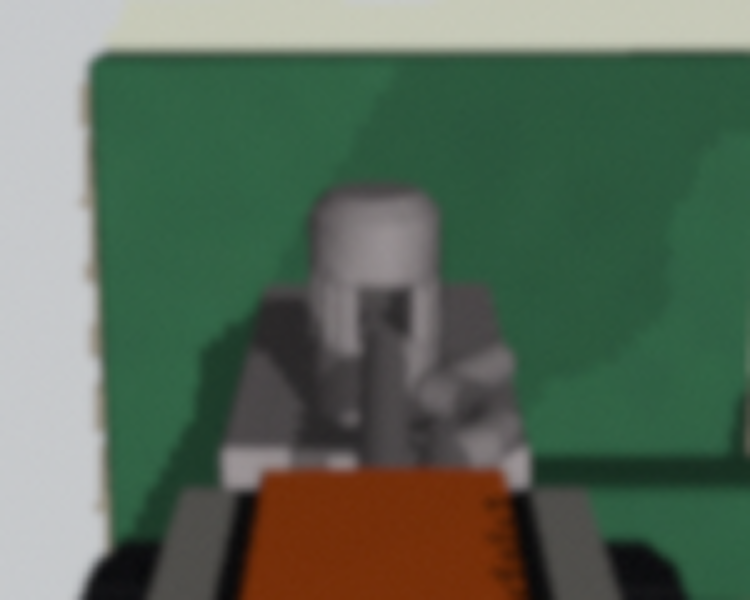

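The leg tip (crop about (384,330)) is over the mouth (columns 360–412, upper rim at row 287) to within about 0.5 mm. The pin's centreline is at column 376, so the lean is about 1.1 mm to +x. I'll lower gently and feel for it.

>>> play_rows:
  deltas:
    - [18,[0,0.2,8],[0,0,0]]
    - [18,[0,0.2,12],[0,0,0]]
    - [18,[0,0.2,14],[0,0,0]]
    - [18,[0,0.2,15.5],[0,0,0]]
    - [18,[0,0.2,15.5],[0,0,0]]

```text
clock: 12.15
tcp_pos: [0.5063, -0.1348, 0.1664]
orientation: [-2.267, -2.175, -0.001]
contact_force: [-0.7, 0.3, -0.4]
grip_width: 0.0229
```

>>> play_rows:
  deltas:
    - [18,[0,0,1.5],[0,0,0]]
    - [18,[0,0,3],[0,0,0]]
    - [18,[0,0,3],[0,0,0]]

```text
clock: 12.52
tcp_pos: [0.5062, -0.1347, 0.1633]
orientation: [-2.267, -2.175, -0.001]
contact_force: [0.3, 0.2, 0.1]
grip_width: 0.023
```

Tip at z of about 0.089, inside the hole, with no force. Next I'll draw 1.1 mm towards -x to roll the pin upright while easing down.

>>> play_rows:
  deltas:
    - [18,[0,-0.4,1],[0,0,0]]
    - [18,[0,-0.8,2],[0,0,0]]
    - [18,[0,-1.1,3],[0,0,0]]
    - [18,[0,-1.1,4],[0,0,0]]
    - [18,[0,-1.1,4],[0,0,0]]

```text
clock: 13.15
tcp_pos: [0.5051, -0.1347, 0.1592]
orientation: [-2.267, -2.174, -0.001]
contact_force: [0.4, 0.3, -1.2]
grip_width: 0.0229
```

>>> play_rows:
  deltas:
    - [18,[0,0,1.5],[0,0,0]]
    - [18,[0,0,3],[0,0,0]]
    - [18,[0,0,4.5],[0,0,0]]
    - [18,[0,0,6],[0,0,0]]
    - [18,[0,0,6],[0,0,0]]

```text
clock: 13.78
tcp_pos: [0.5051, -0.1347, 0.1531]
orientation: [-2.267, -2.174, -0.001]
contact_force: [0.4, 0.2, -0.8]
grip_width: 0.0229
```

>>> play_rows:
  deltas:
    - [18,[0,0,1.5],[0,0,0]]
    - [18,[0,0,3],[0,0,0]]
    - [18,[0,0,4.5],[0,0,0]]
    - [18,[0,0,6],[0,0,0]]
    - [18,[0,0,6],[0,0,0]]
  squeeze: 80

```text
clock: 14.4
tcp_pos: [0.5052, -0.1347, 0.1474]
orientation: [-2.267, -2.175, -0.001]
contact_force: [-0.6, 1.1, 5.3]
grip_width: 0.0227
```

>>> play_rows:
  deltas:
    - [18,[0,0,1],[0,0,0]]
    - [18,[0,0,2],[0,0,0]]
    - [18,[0,0,3],[0,0,0]]
    - [18,[0,0,4],[0,0,0]]
    - [18,[0,0,4],[0,0,0]]

```text
clock: 15.02
tcp_pos: [0.5054, -0.1348, 0.144]
orientation: [2.267, 2.175, 0.001]
contact_force: [-1.8, 0.3, 8.1]
grip_width: 0.0225
```

>>> play_rows:
  deltas:
    - [18,[0,0,1],[0,0,0]]
    - [18,[0,0,2],[0,0,0]]
    - [18,[0,0,3],[0,0,0]]
    - [18,[0,0,4],[0,0,0]]
    - [18,[0,0,4],[0,0,0]]

```text
clock: 15.65
tcp_pos: [0.5053, -0.1348, 0.1398]
orientation: [-2.267, -2.175, -0.001]
contact_force: [-0.1, -0.5, 1.1]
grip_width: 0.0224
```

>>> play_rows:
  deltas:
    - [18,[0,0,1],[0,0,0]]
    - [18,[0,0,2],[0,0,0]]
    - [18,[0,0,3],[0,0,0]]
    - [18,[0,0,4],[0,0,0]]
    - [18,[0,0,4],[0,0,0]]

```text
clock: 16.27
tcp_pos: [0.5052, -0.1347, 0.1354]
orientation: [-2.267, -2.175, -0.001]
contact_force: [0.4, 0.1, -0.8]
grip_width: 0.0226
```

>>> play_rows:
  deltas:
    - [18,[0,0,1.5],[0,0,0]]
    - [18,[0,0,3],[0,0,0]]
    - [18,[0,0,4.5],[0,0,0]]
    - [18,[0,0,4.5],[0,0,0]]

```text
clock: 16.77
tcp_pos: [0.505, -0.1346, 0.1305]
orientation: [-2.267, -2.174, -0.001]
contact_force: [1.6, -0.2, -1.1]
grip_width: 0.0227
```

```bash
python3 - <<'E'
from h import *
im,d,c=grab("wrist"); o=r.get_obs(); print(o["tcp_pos"],o["contact_force"]); 
ims,ds,cs=grab("side"); u,v=proj([.5054,-.1334,.1],cs).round().astype(int); print(u,v)
a=cv2.resize(im[150:270,200:350],None,fx=4,fy=4,interpolation=cv2.INTER_CUBIC)
b=cv2.resize(ims[v-25:v+25,u-10:u+20],(180,480),interpolation=cv2.INTER_CUBIC) if 0 else cv2.resize(ims[v-24:v+24,u-9:u+9],(180,480),interpolation=cv2.INTER_CUBIC)
cv2.imwrite("pics/k.png",np.hstack([a,b])[...,::-1])
P=cloud(d,c); hsv=cv2.cvtColor(im,cv2.COLOR_RGB2HSV); m=(hsv[...,0]<16)&(hsv[...,1]>170)&(P[...,2]>.1)&(P[...,2]<.2); q=P[m]; print("orange z",m.sum(),q.min(0),q.max(0))
E
```

```text
[ 0.50503128 -0.13460626  0.1304913 ] [ 0.41610996 -0.15495061 -2.56936471]
310 189
orange z 10826 [ 0.49351016 -0.2029026   0.10000554] [ 0.65061607 -0.08641095  0.16504286]
```

View pics/k.png

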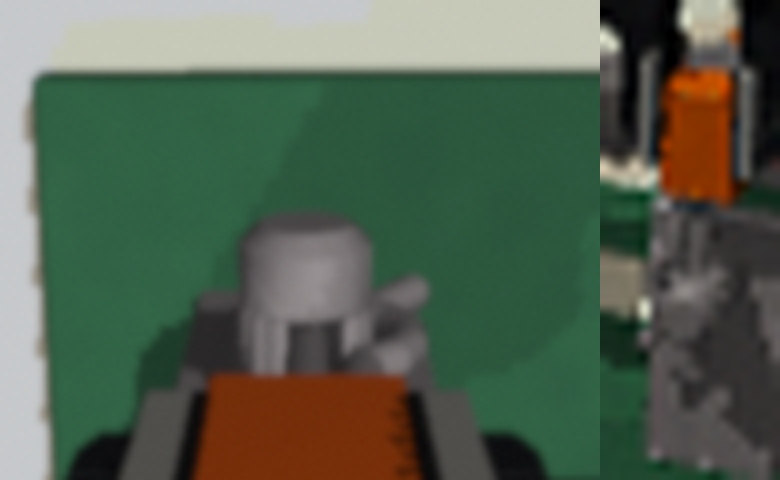

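The leg is through the hole and the bow lies on the pin's +x side, with the force at about zero or slightly pulling down. By the estimate about 3 mm remain, so I'll ease down.

>>> play_rows:
  deltas:
    - [18,[0,0,1],[0,0,0]]
    - [18,[0,0,2],[0,0,0]]
    - [18,[0,0,3],[0,0,0]]
    - [18,[0,0,3],[0,0,0]]

```text
clock: 17.38
tcp_pos: [0.5049, -0.1346, 0.1274]
orientation: [-2.266, -2.174, -0.001]
contact_force: [-0.5, 0.1, -0.2]
grip_width: 0.0227
```

```bash
python3 - <<'E'
from h import *
im,d,c=grab("wrist"); o=r.get_obs(); print(o["tcp_pos"],o["contact_force"]); P=cloud(d,c)
hsv=cv2.cvtColor(im,cv2.COLOR_RGB2HSV); m=(hsv[...,0]<16)&(hsv[...,1]>170)
m&=(abs(P[...,0]-.505)<.025)&(abs(P[...,1]+.134)<.03)
q=P[m]; print(np.percentile(q[:,2],[1,2,5,50,95,98,99]), "row range",np.nonzero(m)[0].min(),np.nonzero(m)[0].max())
# lower edge of +y face from ray at plane y=tab front
vs,us=np.nonzero(m); t=vs<vs.min()+2; print(P[vs[t],us[t]].mean(0))
E
```

```text
[ 0.50492476 -0.13460787  0.1273997 ] [-0.71343913 -0.06770948 -0.11944435]
[0.12113186 0.12197004 0.12519036 0.15380646 0.15541635 0.15625171
 0.15819581] row range 244 359
[ 0.50492675 -0.12560285  0.12096634]
```

The tab top is at about 0.1545 (target 0.155) and the force is about zero, so the clip is seated. I'll release and back off upwards.

>>> play_rows:
  deltas:
    - [30,[0,0,0],[0,0,0]]
    - [45,[0,0,0],[0,0,0]]
    - [45,[0,0,0],[0,0,0]]
    - [45,[0,0,-15],[0,0,0]]
    - [45,[0,0,-55],[0,0,0]]
    - [45,[-10,0,-80],[0,0,0]]
    - [45,[-10,0,-80],[0,0,0]]
    - [45,[-10,0,-80],[0,0,0]]

```text
clock: 18.42
tcp_pos: [0.5041, -0.1445, 0.2072]
orientation: [-2.266, -2.174, -0.0]
contact_force: [1.0, 0.4, -0.1]
grip_width: 0.0451
```

```bash
python3 - <<'E'
from h import *
im,d,c=grab("wrist"); o=r.get_obs(); print(o["tcp_pos"],o["contact_force"],o["grip_width"]); P=cloud(d,c)
ims,ds,cs=grab("side"); u,v=proj([.5054,-.1334,.1],cs).round().astype(int)
a=cv2.resize(im[130:270,195:355],(640,560),interpolation=cv2.INTER_CUBIC)
b=cv2.resize(ims[v-35:v+35,u-10:u+10],(160,560),interpolation=cv2.INTER_CUBIC)
cv2.imwrite("pics/l.png",np.hstack([a,b])[...,::-1])
hsv=cv2.cvtColor(im,cv2.COLOR_RGB2HSV); m=(hsv[...,0]<16)&(hsv[...,1]>150)&(abs(P[...,0]-.505)<.03)&(abs(P[...,1]+.134)<.03)&(P[...,2]>.115)
q=P[m]; print(np.percentile(q[:,2],[2,50,98])); t=q[q[:,2]>.150]; print(cv2.minAreaRect((t[:,:2]*1000).astype(np.float32)),np.polyfit(t[:,0]-.505,t[:,2],1))
k=(hsv[...,1]>120)&((hsv[...,0]<8)|(hsv[...,0]>172))&(abs(P[...,1]+.22)<.03)&(P[...,2]>.08)&(P[...,2]<.11); print("knob y",P[k][:,1].min() if k.any() else None)
k=(P[...,2]>.08)&(P[...,2]<.1)&(abs(P[...,0]-.506)<.006)&(P[...,1]>-.13); print("pin end y",np.percentile(P[k][:,1],99))
E
```

```text
[ 0.50391006 -0.14428332  0.20677254] [-0.81187004 -0.38164839 -0.09887587] 0.0452023721908035
[0.12074939 0.14836115 0.15412087]
((523.06201171875, -132.55235290527344), (16.249252319335938, 15.733139038085938), 88.2626953125) [1.50437588 0.13002081]
knob y -0.24493036524474893
pin end y -0.1162188017548524
```

View pics/l.png

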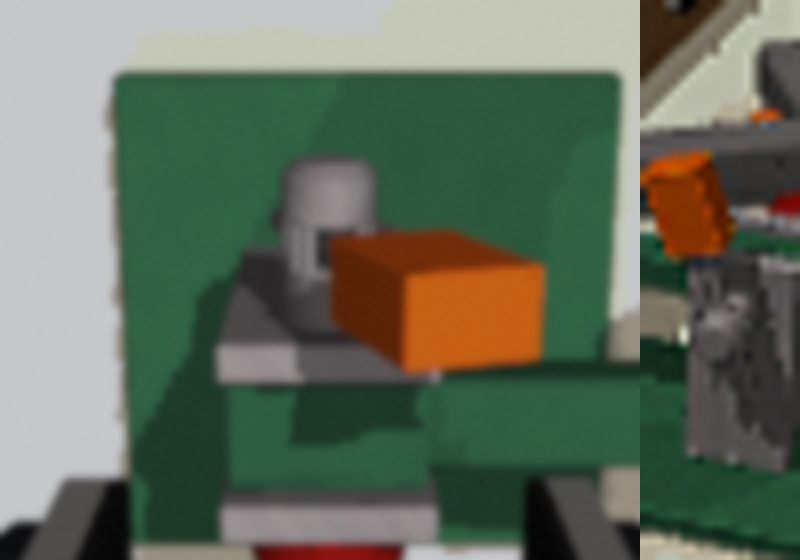

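The clip leaned to the holder's +x on release: the bright top face is at crop (472,318) and the -x side is visible. Before mending it I'll measure the lean.

```bash
cat >> h.py <<'E'
def tilt():
    im,d,c=grab("wrist"); P=cloud(d,c); hsv=cv2.cvtColor(im,cv2.COLOR_RGB2HSV)
    m=(hsv[...,0]<16)&(hsv[...,1]>150)&(abs(P[...,0]-.505)<.06)&(abs(P[...,1]+.134)<.035)&(P[...,2]>.105)&(P[...,2]<.17)
    th=cv2.threshold(hsv[...,2][m].reshape(-1,1),0,255,cv2.THRESH_OTSU)[0]
    for nm,k in (("bright",m&(hsv[...,2]>th)),("dark",m&(hsv[...,2]<=th))):
        k=cv2.erode(k.astype(np.uint8),np.ones((3,3)))>0; q=P[k]; ce=np.median(q,0)
        n=np.linalg.svd(q-q.mean(0),full_matrices=False)[2][2]; n*=np.sign(n[2])
        print(nm,k.sum(),"centre",q.mean(0).round(4),"normal",n.round(3),"lean x deg",np.degrees(np.arctan2(n[0],n[2])).round(1))
    o=r.get_obs(); print(o["tcp_pos"].round(4),o["clock"],o["contact_force"].round(1))
E
python3 - <<'E'
from h import *
tilt()
delta([.5054,-.1346,.21],Rdown(87.8))
E
```

```text
bright 697 centre [ 0.5275 -0.1321  0.1503] normal [0.333 0.016 0.943] lean x deg 19.5
dark 547 centre [ 0.5154 -0.129   0.1367] normal [-0.443  0.884  0.148] lean x deg -71.5
[ 0.5039 -0.1443  0.2065] 18.575 [-0.3  0.1  1.6]
from [ 0.5039 -0.1443  0.2065] t 18.57 shift [ 9.7  1.1 -3.5] turn [-0.002 -0.002 -0.003] rows>= 0.2
```

>>> play_rows:
  deltas:
    - [45,[0,0,0],[0,0,0]]
    - [45,[0,0,0],[0,0,0]]
    - [45,[0,0,0],[0,0,0]]
    - [45,[0,0,0],[0,0,0]]
    - [45,[0,0,0],[0,0,0]]
    - [45,[0,0,0],[0,0,0]]
    - [45,[0,0,0],[0,0,0]]
    - [45,[0,0,0],[0,0,0]]

```text
clock: 19.58
tcp_pos: [0.5039, -0.1442, 0.2065]
orientation: [-2.265, -2.174, 0.001]
contact_force: [0.5, 0.4, -0.2]
grip_width: 0.0449
```

```bash
python3 - <<'E'
from h import *
tilt()
d=np.load("last_wrist.npz"); c=(d["K"],d["A"],d["t"]); P=cloud(d["d"],c)
# pin profile around hole
hy=np.array([.038,.999]); hx=np.array([.999,-.038]); S=np.array([.5052,-.1334])
q=P.reshape(-1,3); q=q[(q[:,2]>.06)&(q[:,2]<.1)]; e=(q[:,:2]-S)*1e3; X=e@hx; Y=e@hy
for y0 in (-3,-1,1,3,7):
    m=abs(Y-y0)<1.2; print(y0,[(k,round(float(np.median(q[m&(abs(X-k)<.8)][:,2]))*1e3,1)) for k in range(-10,11,1) if (m&(abs(X-k)<.8)).any()])
E
```

```text
bright 688 centre [ 0.5275 -0.1322  0.1502] normal [0.338 0.019 0.941] lean x deg 19.8
dark 528 centre [ 0.5154 -0.1289  0.1369] normal [-0.436  0.889  0.14 ] lean x deg -72.3
[ 0.5039 -0.1442  0.2065] 19.625 [0.1 1.  0. ]
-3 [(-10, 87.2), (-9, 87.5), (-8, 90.2), (-7, 92.2), (-6, 92.1), (-5, 93.5), (-4, 93.7), (-3, 93.6), (-2, 90.6), (-1, 89.3), (0, 90.0)]
-1 [(-10, 88.5), (-9, 88.4), (-8, 90.4), (-7, 92.3), (-6, 92.5), (-5, 93.1), (-4, 93.7), (-3, 93.7), (-2, 91.0), (-1, 90.4), (0, 92.2)]
1 [(-10, 87.9), (-9, 88.3), (-8, 90.5), (-7, 92.3), (-6, 92.3), (-5, 92.9), (-4, 93.2), (-3, 93.4), (-2, 88.9), (-1, 89.9), (0, 91.5), (3, 81.5), (4, 83.8), (5, 86.1), (10, 79.2)]
3 [(-10, 87.7), (-9, 88.5), (-8, 89.9), (-7, 91.5), (-6, 92.0), (-5, 93.6), (-4, 93.7), (-3, 93.9), (-2, 92.8), (-1, 89.0), (0, 89.0), (1, 90.0), (2, 90.0), (3, 87.5), (4, 89.1), (5, 90.2), (6, 90.7), (7, 91.3), (8, 91.0), (9, 89.0), (10, 83.7)]
7 [(-9, 88.5), (-8, 89.5), (-7, 91.9), (-6, 92.3), (-5, 94.3), (-4, 94.5), (-3, 94.6), (-2, 93.4), (-1, 94.5), (0, 94.6), (1, 94.4), (2, 94.1), (3, 94.0), (4, 93.3), (5, 92.2), (6, 91.8), (7, 90.7), (8, 90.2), (9, 88.4), (10, 87.4)]
```

Stable: lean 19.7°, waist within about 1.5 mm of the hole's centre, tab height right. The limit is 25°, so I'll nudge the tab gently towards -x for more margin, with the jaws open around it and no gripping.

>>> play_rows:
  deltas:
    - [60,[11,17.5,0],[0,0,0]]
    - [60,[11,17.5,0],[0,0,0]]
    - [60,[11,17.5,20],[0,0,0]]
    - [60,[11,17.5,45],[0,0,0]]
    - [60,[11,17.5,65],[0,0,0]]
    - [60,[11,17.5,71],[0,0,0]]
    - [60,[11,17.5,71],[0,0,0]]

```text
clock: 20.5
tcp_pos: [0.5218, -0.1337, 0.1355]
orientation: [-2.264, -2.174, 0.001]
contact_force: [-0.2, -0.9, -0.6]
grip_width: 0.0598
```

>>> play_rows:
  deltas:
    - [60,[0,-6,0],[0,0,0]]
    - [60,[0,-12,0],[0,0,0]]
    - [60,[0,-17,0],[0,0,0]]
    - [60,[0,-22,0],[0,0,0]]
    - [60,[0,-26,0],[0,0,0]]
    - [60,[0,-30,0],[0,0,0]]
    - [60,[0,-33,0],[0,0,0]]
    - [60,[0,-33,0],[0,0,0]]

```text
clock: 21.5
tcp_pos: [0.4887, -0.1324, 0.1356]
orientation: [-2.264, -2.174, 0.001]
contact_force: [0.9, -0.7, 0.7]
grip_width: 0.06
```

```bash
python3 - <<'E'
from h import *
tilt()
E
```

```text
bright 1286 centre [ 0.5044 -0.13    0.1525] normal [0.027 0.034 0.999] lean x deg 1.6
dark 1534 centre [ 0.5079 -0.1261  0.1402] normal [0.207 0.961 0.183] lean x deg 48.5
[ 0.4888 -0.1324  0.1356] 21.55 [ 0.7 -0.2  0.5]
```

>>> play_rows:
  deltas:
    - [60,[0,-2,0],[0,0,0]]
    - [60,[0,-4,0],[0,0,0]]
    - [60,[0,-6,0],[0,0,0]]
    - [60,[0,-8,0],[0,0,0]]
    - [60,[0,-8,0],[0,0,0]]

```text
clock: 22.18
tcp_pos: [0.4806, -0.132, 0.1356]
orientation: [-2.264, -2.174, 0.001]
contact_force: [0.6, -0.1, 1.7]
grip_width: 0.06
```

```bash
python3 - <<'E'
from h import *
tilt()
E
```

```text
bright 1399 centre [ 0.4959 -0.1295  0.1518] normal [-0.115  0.038  0.993] lean x deg -6.6
dark 1316 centre [ 0.5011 -0.1253  0.1388] normal [0.246 0.952 0.18 ] lean x deg 53.8
[ 0.4807 -0.1321  0.1357] 22.225 [1.5 0.5 1.5]
```

Lean is now -7°. I'll centre the jaws away from the tab, rise clear and check.

>>> play_rows:
  deltas:
    - [60,[0,6,0],[0,0,0]]
    - [60,[0,16,0],[0,0,0]]
    - [60,[0,19,-5],[0,0,0]]
    - [60,[0,19,-25],[0,0,0]]
    - [60,[-5,20,-55],[0,0,0]]
    - [60,[-10,23,-71],[0,0,0]]
    - [60,[-10,23,-71],[0,0,0]]
    - [60,[-10,23,-71],[0,0,0]]

```text
clock: 23.22
tcp_pos: [0.5028, -0.143, 0.2056]
orientation: [-2.263, -2.173, 0.002]
contact_force: [-0.4, -1.3, -0.3]
grip_width: 0.0602
```

```bash
python3 - <<'E'
from h import *
tilt()
d=np.load("last_wrist.npz"); im=d["im"]; ims,ds,cs=grab("side"); u,v=proj([.5054,-.1334,.1],cs).round().astype(int)
a=cv2.resize(im[130:270,195:355],(640,560),interpolation=cv2.INTER_CUBIC)
b=cv2.resize(ims[v-35:v+35,u-10:u+10],(160,560),interpolation=cv2.INTER_CUBIC)
cv2.imwrite("pics/m.png",np.hstack([a,b])[...,::-1])
E
```

```text
bright 806 centre [ 0.5159 -0.1278  0.1523] normal [0.154 0.081 0.985] lean x deg 8.9
dark 192 centre [ 0.5072 -0.1249  0.1372] normal [ 0.379 -0.923  0.06 ] lean x deg 81.0
[ 0.5027 -0.1428  0.2054] 23.275 [-0.2 -0.1 -0.2]
```

View pics/m.png

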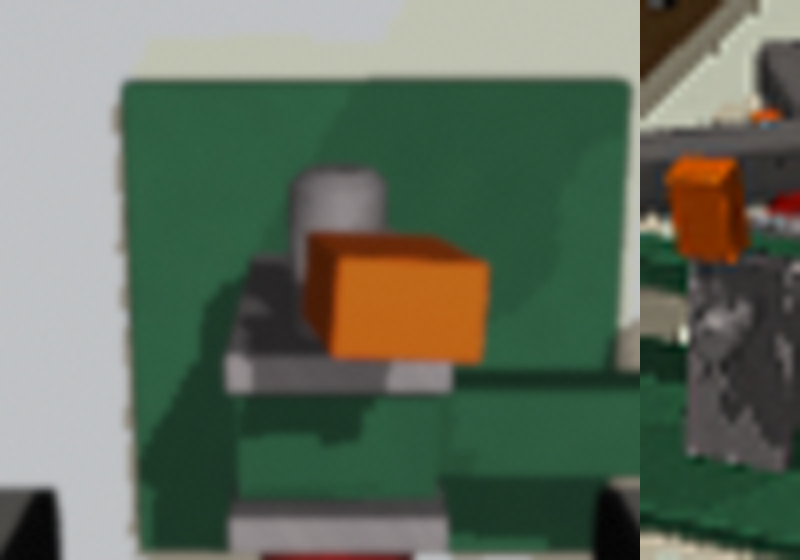

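The lean is now 8.9° and the waist still works out at the hole's centre. I'll let it settle, check once more and hand in.

>>> play_rows:
  deltas:
    - [60,[0,0,-10],[0,0,0]]
    - [60,[0,0,-20],[0,0,0]]
    - [60,[0,0,-20],[0,0,0]]
    - [60,[0,0,-20],[0,0,0]]
    - [60,[0,0,-20],[0,0,0]]

```text
clock: 23.95
tcp_pos: [0.5025, -0.1428, 0.2252]
orientation: [-2.262, -2.172, 0.003]
contact_force: [-0.4, -0.3, 0.3]
grip_width: 0.06
```

```bash
python3 - <<'E'
from h import *
tilt(); P=cloud(np.load("last_wrist.npz")["d"],cam("wrist"))
k=(P[...,2]>.08)&(P[...,2]<.1)&(abs(P[...,0]-.506)<.006)&(P[...,1]>-.13)&(P[...,1]<-.1); print("pin end y",np.percentile(P[k][:,1],99))
print(r.hand_in())
E
```

```text
bright 686 centre [ 0.516  -0.128   0.1524] normal [0.153 0.072 0.986] lean x deg 8.8
dark 138 centre [ 0.5059 -0.1252  0.1376] normal [ 0.525 -0.842  0.128] lean x deg 76.3
[ 0.5026 -0.1428  0.2252] 24.0 [-0.8 -1.1 -0.2]
pin end y -0.1162048855077119
the job is handed in; nothing more can be done
None
```

The job is handed in at about 24 s on the robot's clock: the pin is pushed home and the clip is locked through it and released. `hand_in` gives no verdict.

**What I did:** I pushed the knob until it stopped, at about 7 N. I took the clip from its block and lowered its leg through the hole. At the readings between steps the push rose to about 8 N, then fell to zero as the bow went over. When I let go, the clip tipped to about 19.7° from upright. I nudged the tab back with the open jaws, without gripping it, and the force on the tool stayed under about 3 N.

**What the last checks showed:**

| Check | Result | Limit |
|---|---|---|
| Clip lean | about 9–10° in all, unchanged over the last 0.7 s | 25° |
| Waist to hole centre | about 1–2 mm | 5 mm |
| Pin free end | y = -0.1162, against about -0.1164 expected for fully home | 2 mm |
| Robot clear of everything | wrist force about zero, tool well above the clip | no contact |

**What I could not confirm:**
- **Bow opening:** not measured. That it is closed rests on the drop in force and the clip holding its height.
- **Clip square to the pin:** judged only by eye in the last picture, where it looked right.
- **Lean measurement:** the fits on the tab's shaded side gave meaningless angles, so the lean comes from the tab's top face only.
- **Other objects:** I did not measure the tubs, glue gun and spool again. I saw no unexpected contact force in any of the moves.

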